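Close the mould press with its loose crank

ROBOT

A 6-joint arm with a two-finger parallel gripper is mounted at the origin on a cart in front of the work surface, level with it; the furniture and walls round the work are solid. World frame = base frame: x ahead of the robot, y to its left, z up, the work surface at z = 0. Lengths are in m, angles in rad, forces in N, time in s.
With the tool pointing down it reaches from about 0.275 to 0.875 m from the base axis. Payload 12.5 kg.
Tool frame: the origin (TCP) lies at the very end of the fingers, on their centre line; the grasp point (between the pads) lies 19 mm behind it; x points along the fingers, y is the direction in which the jaws open and shut, and the axes are right-handed (so a half turn about x gives the same grasp; the last joint's range is limited). The gripper opens to 85 mm and grips with 20 to 120 N. Pads are 22 mm wide; open, the fingers measure 114 mm over their backs; the gripper's body (76 mm by 85 mm) begins 54 mm behind the grasp point. The pads swing forward as they close: fully open they stand 13 mm farther back than shut.
Start: joints at [-1.388, 0.351, 1.652, -0, 1.139, -0.085], TCP at [0.146, -0.53, 0.231] pointing down, gripper open.
Joint ranges: [-2.75, 2.75], [-0.79, 2.1], [0.01, 2.65], [-1.57, 4.71], [0.07, 3.14], [-2.87, 2.87]. Speed limits (rad/s): [2.22, 2.22, 2.79, 3.14, 3.14, 3.14].

INTERFACE

Orientations are given as a 3x3 rotation matrix whose columns are the frame's x, y, z axes.
In Python, from bench import manip gives the robot as it stands. Calls block until the motion is done:
- manip.move_ptp(position, orientation): joint-space move of the TCP to a pose.
- manip.move_l(position, attitude=None, max_speed=0.15): straight line of the TCP; attitude=None keeps the orientation; max_speed is the mean speed in m/s.
- manip.move_j(angles): joint-space move.
- manip.set_gripper(opening, effort=None): opening from 0.0 (shut) to 1.0 (fully open); effort is the grip in N (None keeps the last); returns when the fingers have stopped.
- manip.dwell(seconds).
- manip.inverse_kinematics(position, orientation): joint angles nearest the present ones, or None.
- manip.grab_frame(name): name is "side" or "top"; returns (picture, depth): 420x560x3 uint8, red, green, blue; 420x560 float32, m along the optical axis (not along the pixel's ray), 0 where there is no reading.
- manip.get_calibration(name): a dict with "camera_matrix" (3x3 intrinsics, pixels), "R" (3x3) and "t" (3): a world point X has camera coordinates R X + t. Camera axes: x right, y down, z forward; pixel columns grow to the right and rows downward; lengths in m; the calibration is good to about 2 mm. A picture is of the moment at which its call begins. get_calibration takes no time and is no camera call.
A pose or a line that the arm cannot do raises manip.Unreachable and nothing moves.
- manip.sign_off(): hands the job in, once; it reports no verdict.
Trained networks look in the newest picture that a camera, given by its name, has taken for a name from the list of things; names that differ only in an ending like _2 or _b are one class to them, and where a whole thing is asked for, a point or a joint stands for the part that bears it (a point fixed in the world has none). Each returns a list of dicts, best first, with "confidence" (0 to 1); they miss things now and then, are a little off and sometimes report something else, mostly with a low value. They report only what shows in the picture. A call takes as long as a camera call. They do not tell look-alikes from the thing itself.
- manip.look_for(camera, name): "at" ([x, y, z] in m, in world coordinates, good to about 4 mm: the middle of the surface that is visible of it).
Readings, each from a call of its own:
- manip.current_time(): time.
- manip.current_qpos(): joint angles.
- manip.current_joint_vel(): joint speeds.
- manip.current_joint_torque(): joint torques, N m.
- manip.current_ee_pos(): TCP position.
- manip.current_tcp_rot(): TCP orientation.
- manip.current_force(): force on the tool from outside, world axes, zero at the start.
- manip.current_ft_torque(): the same for the moment, N m.
- manip.current_grip_width(): opening from 0.0 (shut) to 1.0 (fully open).
Only numpy, scipy, OpenCV 4.12 (cv2) and the standard library are available. Lean on these libraries where they do the work, as an engineer would, in place of code of your own. Each camera call takes 0.05 s, during which the arm holds its last target. There are 200 camera calls.

TASK

Close the small mould press: fit the loose crank fully down onto the square end of its spindle and wind it clockwise (seen from above) by its grip, round and round, until the platen comes down on the mould frame and the crank tightens up firmly, at about 10 newtons on the grip; do not force it further (20 newtons strains the press). Leave the crank seated on the spindle, the press closed, and the other things on the bench where they are.

Things in the scene. Friction and masses are not known exactly. Their poses are not given: they have to be found in the camera images.
- press: Mould press fixed to the bench: grey base 110 x 150 x 16 mm, two steel columns, grey crosshead 42 x 150 mm with its top 106 mm above the bench. An aluminium mould frame lies on the base; a dark platen runs on the columns above it. Origin: centre of the base's underside, y along the crosshead. The upright spindle stands in the crosshead's middle.
- square_foot (a point): Foot of the spindle's 12 x 12 mm steel square, on its axis, 118 mm above the bench, on a round collar (diameter 28 mm) on which the crank comes to rest. The square stands 20 mm above this point, top edge stepped in. z up, x and y normal to its faces; turns with the spindle, which does not rise or sink. The crank fits in any of four quarter turns. Running friction: about 2 N at the grip.
- crank_hub (a point): Hub axis of the loose crank, half-way up the hub: a square steel block 24 x 24 x 46 mm (23 mm above and below this point). In its underside a square socket of 13.5 mm, 23 mm deep, 2 mm chamfer, sides parallel to the hub's. Fully seated, this point is 23 mm above square_foot. z up; x toward the grip along the arm; y across the arm, toward the hub's flat sides, free to be gripped.
- crank_grip (a point): Centre of the crank's upright grip: a round black sleeve, diameter 18 mm, 44 mm long, turning freely on its pin, 60 mm from the hub's axis and 11 mm above crank_hub. A hand that holds it can keep its own direction while it goes round.
- platen_face (a point): Centre of the dark platen's underside; at the start 4.2 to 5.5 mm above frame_top. It comes down 2.5 mm for each full clockwise turn (seen from above) of the spindle, until it lies on the mould frame.
- frame_top (a point): Centre of the mould frame's top face, 42 mm above the bench, straight below the spindle; z up.
- squeeze (a joint): Travel (m) of the steel thrust washer under the crosshead, round the screw, against disc springs: 0.4 mm per rad that the crank winds on after the platen is down. The springs take about 3.2 N m per rad: on the 60 mm crank about 0.00003 m at 5 N, 0.000075 m at 10 N, 0.00015 m at 20 N. That is less than this reading's noise, so it has to be felt at the grip.
- rouge_bar: Bystander: bar of polishing rouge, 35 x 87 x 27 mm; origin at the centre of its underside.
- round_pliers: Bystander: pliers with red handles lying flat, 44 x 133 x 11 mm; origin at the centre of the underside.
- flux_jar: Bystander: small round jar, diameter 51 mm, 70 mm high; origin at the centre of its underside.
- bolt_tub: Bystander: clear plastic tub with scrap metal, 70 x 80 x 40 mm; origin at the centre of its underside.
- crank: Loose steel crank, about 0.28 kg, lying flat on the bench, grip upward. Origin on the hub's axis at its underside, 23 mm below crank_hub, same axes. Its arm is 16 mm wide and 9 mm thick, flush with the underside. On the square it has up to about 0.2 rad of play.
Not all that is in view belongs to the job. Of the things shaped like the crank, the steel one is meant.

How it is judged:
On the way, in this order (a step that is already met when the one before it is completed fails the run):
1. the crank is seated on the spindle's square while the press is still open (horizontal distance between crank_hub and square_foot below 0.004 m and z of crank_hub in the frame of square_foot between 0.018 and 0.027 m and angle between crank_hub's own z axis and vertical below 0.15 rad and z of platen_face in the frame of frame_top above 0.003 m), for 0.2 s.
2. the crank, seated on the square, has wound the platen down to the mould frame and tightened it (thrust washer pushed up over 0.025 mm, some 4 N at the grip) (horizontal distance between crank_hub and square_foot below 0.004 m and z of crank_hub in the frame of square_foot between 0.018 and 0.027 m and angle between crank_hub's own z axis and vertical below 0.15 rad and z of platen_face in the frame of frame_top below 0.0001 m and value of joint squeeze above 2.5e-05 m), for 0.1 s.
At the end, for the whole second after the job is handed in: The crank sits on the spindle (hub axis within 4 mm, not more than 4 mm above its seat, tilted less than 0.15 rad), at rest, and the platen is on the mould frame (gap between platen_face and frame_top below 0.2 mm) (horizontal distance between crank_hub and square_foot below 0.004 m and z of crank_hub in the frame of square_foot between 0.018 and 0.027 m and angle between crank_hub's own z axis and vertical below 0.15 rad and z of platen_face in the frame of frame_top below 0.0002 m and linear speed of crank below 0.02 m/s); the robot touches nothing.
It fails at once if the press is overtightened: wound on past 20 N at the grip (thrust washer pushed up over 0.16 mm) (value of joint squeeze above 0.00016 m).
It fails at once if the rouge_bar is shifted by more than 20 mm (distance of rouge_bar from where it was at the start of the episode above 0.02 m).
It fails at once if the round_pliers is shifted by more than 20 mm (distance of round_pliers from where it was at the start of the episode above 0.02 m).
It fails at once if the flux_jar is shifted by more than 20 mm (distance of flux_jar from where it was at the start of the episode above 0.02 m).
It fails at once if the bolt_tub is shifted by more than 20 mm (distance of bolt_tub from where it was at the start of the episode above 0.02 m).
It also fails if it takes over 72 s, if anything falls off the work surface, if the arm or the gripper's body presses on something with over 40 N, if the wrist force passes 120 N, or if a joint passes its speed limit or range.

## Working session

There is one attempt and no reset: what is moved stays moved. The work goes in short steps, each a Python script; the robot and the scene stay as the last script left them, time stands still between calls to the robot, and variables do not carry over. Pictures are saved under pics/ and viewed, on a budget of 10 in all, crops included, one or two more only if the job needs it, and the job is handed in when it is done.

```bash
mkdir -p pics; ls
cat > h.py <<'E'
import numpy as np, cv2
from bench import manip
def snap(cam,fn=None):
    p,d=manip.grab_frame(cam); np.savez(''+cam+'.npz',p=p,d=d)
    if fn: cv2.imwrite('pics/'+fn,p[:,:,::-1])
    return p,d
def world(cam,d):
    c=manip.get_calibration(cam);K=np.array(c['camera_matrix']);R=np.array(c['R']);t=np.array(c['t'])
    v,u=np.mgrid[:d.shape[0],:d.shape[1]]
    X=np.stack([(u-K[0,2])/K[0,0]*d,(v-K[1,2])/K[1,1]*d,d],-1)
    return (X-t)@R
def pix(cam,X):
    c=manip.get_calibration(cam);K=np.array(c['camera_matrix']);x=K@(np.array(c['R'])@X+np.array(c['t']));return x[:2]/x[2]
E
python3 - <<'E'
from h import *
a,_=snap('top');b,_=snap('side')
cv2.imwrite('pics/1.png',cv2.resize(np.hstack([a,b])[:,:,::-1],(800,300)))
cv2.imwrite('pics/top.png',a[:,:,::-1]);cv2.imwrite('pics/side.png',b[:,:,::-1])
for cam in ('top','side'):
  for n in ('crank','crank_hub','crank_grip','press','square_foot','rouge_bar','round_pliers','flux_jar','bolt_tub'):
    print(cam,n,[(np.round(r['at'],3).tolist(),round(r['confidence'],2),pix(cam,np.array(r['at'])).round().tolist()) for r in manip.look_for(cam,n)])
E
```

```text
pics
top crank [([0.58, -0.052, 0.047], 0.81, [297.0, 254.0]), ([0.564, -0.165, 0.036], 0.63, [356.0, 264.0])]
top crank_hub [([0.57, -0.172, 0.036], 0.75, [360.0, 261.0]), ([0.58, -0.05, 0.044], 0.62, [296.0, 254.0]), ([0.588, 0.111, 0.058], 0.37, [210.0, 246.0])]
top crank_grip [([0.574, -0.052, 0.042], 0.78, [297.0, 257.0]), ([0.575, -0.163, 0.036], 0.64, [355.0, 258.0])]
top press [([0.582, 0.113, 0.067], 0.66, [208.0, 248.0])]
top square_foot [([0.598, 0.117, 0.117], 0.47, [203.0, 234.0])]
top rouge_bar [([0.732, -0.052, 0.026], 0.58, [298.0, 180.0])]
top round_pliers [([0.728, -0.204, 0.012], 0.77, [373.0, 186.0])]
top flux_jar [([0.73, -0.05, 0.024], 0.55, [297.0, 181.0])]
top bolt_tub []
side crank [([0.566, -0.161, 0.032], 0.87, [288.0, 288.0]), ([0.57, -0.057, 0.023], 0.73, [267.0, 266.0])]
side crank_hub [([0.572, -0.057, 0.028], 0.84, [268.0, 264.0]), ([0.568, -0.161, 0.025], 0.8, [289.0, 291.0])]
side crank_grip [([0.567, -0.163, 0.026], 0.97, [289.0, 291.0]), ([0.568, -0.051, 0.029], 0.89, [265.0, 263.0])]
side press [([0.585, 0.091, 0.058], 0.85, [247.0, 223.0])]
side square_foot [([0.585, 0.09, 0.06], 0.62, [247.0, 223.0]), ([0.592, 0.111, 0.119], 0.6, [246.0, 196.0])]
side rouge_bar [([0.726, -0.068, 0.025], 0.76, [334.0, 251.0])]
side round_pliers [([0.723, -0.214, 0.006], 0.62, [373.0, 292.0])]
side flux_jar [([0.762, 0.167, 0.045], 0.96, [299.0, 204.0]), ([0.724, -0.211, 0.008], 0.5, [373.0, 290.0])]
side bolt_tub [([0.793, 0.049, 0.027], 0.91, [331.0, 224.0])]
```

View pics/top.png

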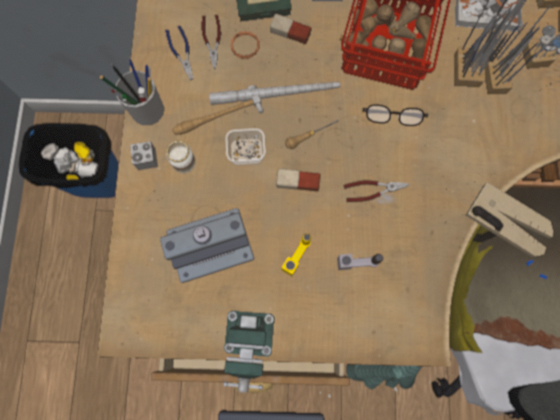

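View pics/side.png

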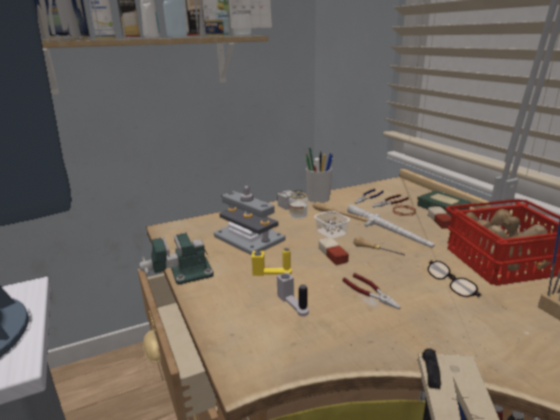

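Top view: the steel crank (hub about (344,262), black grip (377,259)) and a yellow look-alike (hub (292,266), grip (307,238)). The grey steel one with the black sleeve fits the description. The press is at (206,245), with its spindle near (202,234). A vise stands at (250,340).

Run:
```python
from h import *
z=np.load('top.npz');p,d=z['p'],z['d'];W=world('top',d)
a=cv2.resize(p[240:285,325:395],None,fx=7,fy=7,interpolation=cv2.INTER_CUBIC)[:,:,::-1]
b=cv2.resize(p[205:285,155:260],None,fx=4,fy=4,interpolation=cv2.INTER_CUBIC)[:,:,::-1]
c=np.zeros((640,490,3),np.uint8);c[:315]=a;c[320:640,:420]=b;cv2.imwrite('pics/2.png',c)
def seg(m):
    P=W[m];return P.mean(0).round(4),np.median(P,0).round(4),m.sum()
X=W
box=lambda x0,x1,y0,y1,z0,z1:(X[...,0]>x0)&(X[...,0]<x1)&(X[...,1]>y0)&(X[...,1]<y1)&(X[...,2]>z0)&(X[...,2]<z1)&(d>0)
m=box(.51,.63,-.24,-.1,.004,.08)
u=np.argwhere(m);print('crank pix',u.min(0),u.max(0),'zmax',X[m][:,2].max())
for lo,hi in((.004,.02),(.035,.05),(.05,.07)):
    print(lo,seg(box(.51,.63,-.24,-.1,lo,hi)))
m=box(.51,.63,-.24,-.1,.038,.07)
P=X[m];print(np.c_[np.argwhere(m),P.round(3)][:: max(1,len(P)//30)])
print('spindle',seg(box(.5,.7,.02,.2,.112,.15)),seg(box(.5,.7,.02,.2,.128,.15)))
m=box(.5,.7,.0,.22,.1,.111);P=X[m];r=cv2.minAreaRect(P[:,:2].astype(np.float32));print('crosshead',r,m.sum())
m=box(.5,.7,.0,.22,.007,.111);P=X[m];r=cv2.minAreaRect(P[:,:2].astype(np.float32));print('press',r)
m=box(.3,.5,-.05,.12,.02,.3);P=X[m];print('vise',P.min(0),P.max(0))
m=box(.51,.66,-.1,0,.01,.3);P=X[m];print('yellow',P.min(0),P.max(0))
```

```text
crank pix [233 321] [294 392] zmax 0.06258091190741398
0.004 (array([ 0.5708, -0.1737,  0.0073]), array([ 0.572 , -0.178 ,  0.0058]), np.int64(425))
0.035 (array([ 0.5696, -0.1484,  0.0465]), array([ 0.5696, -0.144 ,  0.047 ]), np.int64(168))
0.05 (array([ 0.5744, -0.1876,  0.0557]), array([ 0.5741, -0.2001,  0.0563]), np.int64(95))
[[ 2.53e+02  3.51e+02  5.84e-01 -1.54e-01  4.70e-02]
 [ 2.54e+02  3.43e+02  5.81e-01 -1.38e-01  4.90e-02]
 [ 2.54e+02  3.51e+02  5.82e-01 -1.54e-01  4.70e-02]
 [ 2.55e+02  3.39e+02  5.80e-01 -1.31e-01  4.30e-02]
 [ 2.55e+02  3.47e+02  5.79e-01 -1.46e-01  4.70e-02]
 [ 2.55e+02  3.76e+02  5.79e-01 -1.98e-01  6.00e-02]
 [ 2.56e+02  3.40e+02  5.77e-01 -1.33e-01  4.60e-02]
 [ 2.56e+02  3.48e+02  5.77e-01 -1.48e-01  5.00e-02]
 [ 2.56e+02  3.76e+02  5.77e-01 -1.98e-01  6.10e-02]
 [ 2.57e+02  3.40e+02  5.75e-01 -1.33e-01  4.60e-02]
 [ 2.57e+02  3.48e+02  5.75e-01 -1.47e-01  5.00e-02]
 [ 2.57e+02  3.76e+02  5.75e-01 -1.98e-01  5.90e-02]
 [ 2.58e+02  3.40e+02  5.74e-01 -1.33e-01  4.50e-02]
 [ 2.58e+02  3.48e+02  5.73e-01 -1.47e-01  5.00e-02]
 [ 2.58e+02  3.76e+02  
[... 849 characters left out ...]
.61e-01 -1.56e-01  4.60e-02]
 [ 2.66e+02  3.46e+02  5.59e-01 -1.44e-01  4.70e-02]
 [ 2.67e+02  3.42e+02  5.57e-01 -1.37e-01  4.10e-02]]
spindle (array([0.598 , 0.1178, 0.1245]), array([0.5972, 0.1172, 0.1204]), np.int64(205)) (array([0.5985, 0.1186, 0.1373]), array([0.5982, 0.1182, 0.138 ]), np.int64(60))
crosshead ((0.5995049476623535, 0.11933117359876633), (0.04269205033779144, 0.1500919908285141), 19.719528198242188) 1726
press ((0.6257866024971008, 0.12706142663955688), (0.16913434863090515, 0.15180014073848724), 17.694873809814453)
vise [0.3311303  0.00228574 0.02021107] [0.46748675 0.07649419 0.08398664]
yellow [ 0.54254598 -0.07785892  0.01004954] [ 0.6186711  -0.02400341  0.06308885]
```

View pics/2.png

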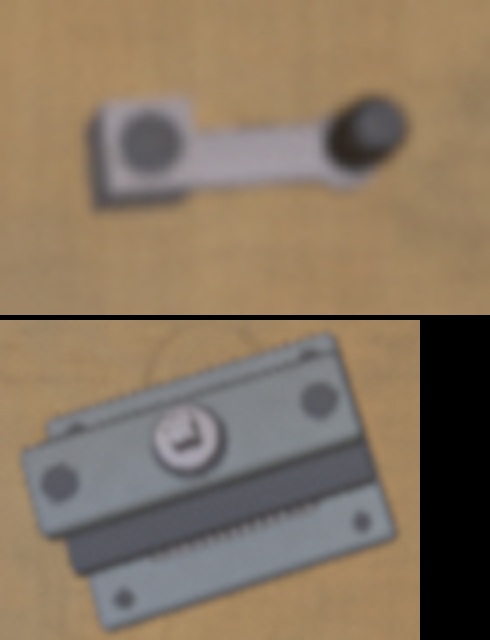

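```bash
cat >> h.py <<'E'
def ray(cam,uv,z):
    c=manip.get_calibration(cam);K=np.array(c['camera_matrix']);R=np.array(c['R']);t=np.array(c['t'])
    o=-R.T@t; r=R.T@np.linalg.solve(K,[uv[0],uv[1],1.]);return o+r*(z-o[2])/r[2]
E
python3 - <<'E'
from h import *
h=ray('top',(346.6-.3,260.4-.3),.046);g=ray('top',(379.3-.3,257.1-.3),.056)
print(h,g,np.linalg.norm((g-h)[:2]),np.degrees(np.arctan2(*(g-h)[1::-1])))
z=np.load('top.npz');p,d=z['p'],z['d'];W=world('top',d)
m=(W[...,2]>.13)&(abs(W[...,0]-.598)<.03)&(abs(W[...,1]-.118)<.03);P=W[m];print(m.sum(),cv2.minAreaRect(P[:,:2].astype(np.float32)),P.mean(0))
for r in range(225,245): print(''.join('%4d'%round(1000*W[r,c,2]) for c in range(192,214)))
c=manip.get_calibration('top');print('cam',-np.array(c['R']).T@np.array(c['t']))
c=manip.get_calibration('side');print('cam',-np.array(c['R']).T@np.array(c['t']))
s=np.load('side.npz')['p']; u,v=pix('side',np.array([.598,.118,.128])).astype(int);print(u,v)
a=cv2.resize(p[222:247,190:215],(400,400),interpolation=cv2.INTER_CUBIC);b=cv2.resize(s[v-15:v+10,u-12:u+13],(400,400),interpolation=cv2.INTER_CUBIC)
f=lambda i:cv2.normalize(i,None,0,255,cv2.NORM_MINMAX)
cv2.imwrite('pics/3.png',np.hstack([f(a),f(b)])[:,:,::-1])
E
```

```text
[ 0.56994404 -0.14480739  0.046     ] [ 0.57631801 -0.20457151  0.056     ] 0.06010306566837415 -83.91230420441852
55 ((0.5993339419364929, 0.11935742199420929), (0.012318115681409836, 0.012101481668651104), 15.274046897888184) [0.5987056  0.11877316 0.13806053]
  18  17  15  61  63 105 105 107 110 105 108 109 106 108 107 107 108 108 104 109 108 107
  61  63 107 108 105 106 107 120 117 121 119 119 110 111 109 108 106 106 108 109 108 109
 105 106 107 110 105 113 120 120 121 120 121 118 117 118 117 112 109 107 107 109 106 107
 104 108 105 107 121 969 121 137 139 137 137 119 117 119 120 117 111 108 108 108 110 106
 107 108 111 110 136 140 141 138 141 137 138 128 120 118 121 120 110 109 108 108 109 106
 109 107 111 119 135 140 140 144 140 140 139 136 121 120 117 121 122 112 110 108 109 106
 108 107 118 118 135 139 140 141 141 140 140 134 122 118 120 118 119 116 111 106 108 109
 108 107 117 119 119 140 138 139 139 140 138 138 128 123 119 120 122 119 110 108 106 110
 107 111 122 119 121 137 138 138 140 141 138 139 130 117 118 119 122 118 111 108 103 105
 106 110 120 120 121 138 138 138 140
[... 334 characters left out ...]
16 118 119 119 123 121 120 119 121 121 120 119 117 112 111 111 110 108 108
 108 107 111 110 119 120 118 119 120 119 119 118 122 121 117 115 109 109 110 107 107 108
 106 104 107 109 110 115 119 121 120 121 118 121 117 123 115 110 110 111 108 107 108 107
 108 107 106 107 111 110 110 112 120 117 118 116 111 106 108 110 109 108 107 110 109 106
 108 106 109 106 108 108 112 109 111 111 112 109 109 112 111 109 108 108 109 106 104 105
 108 109 108 107 109 105 106 108 111 112 109 113 110 109 105 107 107 105 107 110 105 105
 108 103 104 105 107 108 109 106 108 107 105 107 107 107 107 106 107 105 105 103 100 100
cam [ 0.43356779 -0.02481764  0.96886406]
cam [ 0.27958353 -0.75065365  0.46772498]
246 191
```

View pics/3.png

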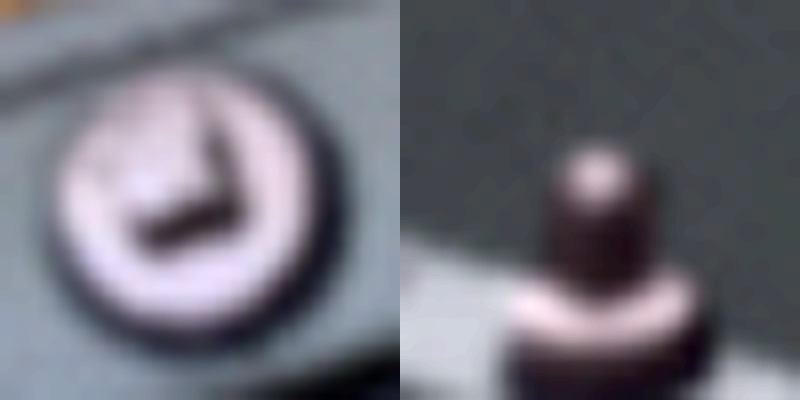

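Square yaw is about 15° mod 90°, so I'll seat the crank at yaw −75°. The steel crank's hub is at (0.570, −0.145), with the arm at about −84° and 60.1 mm from hub to grip, which matches the description. Now picking it.

```bash
cat >> h.py <<'E'
def rot(a_deg,s=1):
    a=np.radians(a_deg);X=np.array([0,0,-1.]);Y=s*np.array([-np.sin(a),np.cos(a),0]);return np.stack([X,Y,np.cross(X,Y)],1)
F=lambda n=3:np.mean([manip.current_force() for _ in range(n)],0)
E
python3 - <<'E'
from h import *
print(np.round(manip.current_tcp_rot(),2).tolist(),manip.current_time(),F())
best=None
for s in(1,-1):
    for n,p,a in(('pick',(.57,-.145,.014),-84),('place',(.599,.119,.2),-75)):
        q=manip.inverse_kinematics(p,rot(a,s));print(s,n,None if q is None else np.round(q,2))
R0=np.array(manip.current_tcp_rot());s=1 if R0[:,1]@rot(-84)[:,1]>0 else -1;print('s',s)
R=rot(-84,s)
manip.set_gripper(.6,40)
manip.move_ptp((.57,-.145,.12),R);manip.move_l((.57,-.145,.014),R,.12);print(F())
manip.set_gripper(0.,60);print('w',manip.current_grip_width(),F(),manip.current_ee_pos())
manip.move_l((.57,-.145,.07));print('w',manip.current_grip_width(),F(),manip.current_ft_torque(),manip.current_time())
snap('side');snap('top')
s_=np.load('side.npz')['p'];t_=np.load('top.npz')['p']
cv2.imwrite('pics/4.png',np.hstack([cv2.resize(t_[190:300,290:400],(400,400)),cv2.resize(s_[200:320,230:350],(400,400))])[:,:,::-1])
E
```

```text
[[0.0, 0.26, -0.96], [-0.0, -0.96, -0.26], [-1.0, 0.0, -0.0]] 1.0 [-0.43832321 -0.25943201 -0.40341938]
1 pick [-0.33  0.71  1.68 -0.    0.75 -0.43]
1 place [ 0.12  0.49  1.52 -0.    1.13 -0.14]
-1 pick [-0.33  0.71  1.68 -0.    0.75  2.71]
-1 place None
s 1
[-0.17372386  0.21641636  0.32058796]
w 0.2705165278601216 [-2.04815895 -0.39031441  5.45571361] [ 0.57016786 -0.14508525  0.01480335]
w 0.26922728064275964 [-0.27032593  0.72482249 -4.15580803] [0.08149504 0.02301369 0.02918864] 5.45
```

View pics/4.png

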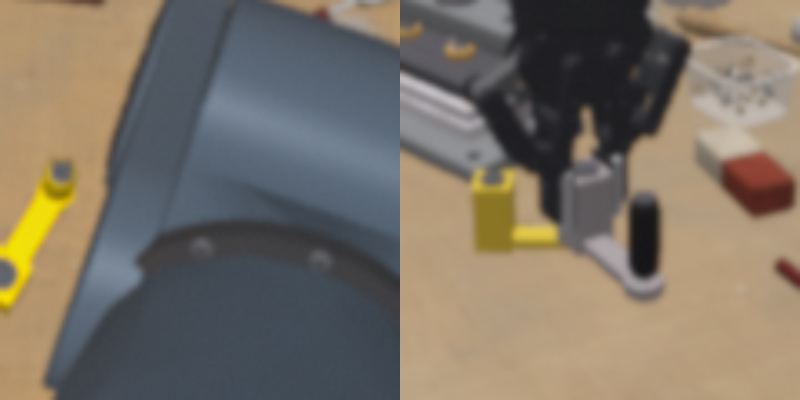

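Crank held by the hub, level, grip free. Moving it over the spindle and lowering by feel.

```bash
cat > seat.py <<'E'
from h import *
def descend(x,y,R,z0,zend=.1325,lim=10,step=.0015):
    f0=F(4);z=z0;log=[]
    while z>zend:
        z-=step;manip.move_l((x,y,z),R,.05);f=F(4)-f0;log.append((round(z,4),*f.round(1)))
        if f[2]>lim:break
    return z,f,f0,log
E
python3 - <<'E'
from seat import *
R=rot(-75)
p=manip.current_ee_pos();manip.move_l((p[0],p[1],.2),max_speed=.25)
x,y=.599,.119
manip.move_ptp((x,y,.2),R);manip.move_l((x,y,.158),R,.15)
z,f,f0,log=descend(x,y,R,.158)
for l in log:print(l)
print(manip.current_ee_pos(),manip.current_ft_torque(),manip.current_grip_width(),manip.current_time())
E
```

```text
(0.1565, np.float64(-0.6), np.float64(-0.1), np.float64(-1.0))
(0.155, np.float64(-0.8), np.float64(0.1), np.float64(-1.3))
(0.1535, np.float64(-1.5), np.float64(0.6), np.float64(-1.0))
(0.152, np.float64(-1.1), np.float64(-0.3), np.float64(-1.9))
(0.1505, np.float64(-0.3), np.float64(-0.0), np.float64(0.6))
(0.149, np.float64(-1.9), np.float64(0.5), np.float64(7.0))
(0.1475, np.float64(-3.1), np.float64(-0.4), np.float64(-0.4))
(0.146, np.float64(-3.9), np.float64(-1.1), np.float64(-1.4))
(0.1445, np.float64(-5.1), np.float64(-1.3), np.float64(-1.0))
(0.143, np.float64(-6.7), np.float64(-1.2), np.float64(-0.0))
(0.1415, np.float64(-6.1), np.float64(-1.7), np.float64(0.1))
(0.14, np.float64(-7.1), np.float64(-1.3), np.float64(0.9))
(0.1385, np.float64(-6.5), np.float64(-1.9), np.float64(0.9))
(0.137, np.float64(-6.9), np.float64(-0.6), np.float64(0.9))
(0.1355, np.float64(-6.6), np.float64(-1.9), np.float64(2.1))
(0.134, np.float64(-6.6), np.float64(-1.5), np.float64(1.6))
(0.1325, np.float64(-9.2), np.float64(-1.4), np.float64(4.8))
[0.59851394 0.11893354 0.13280956] [-0.24862492  1.46466457  0.03239595] 0.2728332983307414 11.9333
```

Run:
```python
from seat import *
R=rot(-75);b=np.array([-.4,-.3,-4.])
x,y,z=.5982,.1188,.1325
for i in range(6):
    manip.move_l((x,y,z),R,.05);f=F(5)-b;print((x,y,z),f.round(1),manip.current_ee_pos().__array__().round(4) if hasattr(manip.current_ee_pos(),'__array__') else manip.current_ee_pos())
    if f[2]>12:break
    x+=np.clip(f[0]/13e3,-4e-4,4e-4);y+=np.clip(f[1]/13e3,-4e-4,4e-4);z-=.0005
print('tq',manip.current_ft_torque())
manip.set_gripper(.55);p=manip.current_ee_pos();print(p,F(5))
manip.move_l((p[0],p[1],.26),R,.25)
snap('side');m=np.load('side.npz');s=m['p'];W=world('side',m['d'])
g=W[(np.linalg.norm(W[...,:2]-[.599,.119],axis=-1)<.09)&(W[...,2]>.125)&(W[...,2]<.2)];print('zmax near',g[:,2].max(),len(g))
cv2.imwrite('pics/5.png',cv2.resize(s[150:260,200:310],(600,600),interpolation=cv2.INTER_CUBIC)[:,:,::-1]);print(manip.current_time())
for n in('crank_hub','crank_grip'):print(n,[(np.round(r['at'],3),r['confidence']) for r in manip.look_for('side',n)])
```

```text
(0.5982, 0.1188, 0.1325) [-4.7  0.2  5.5] [0.5984 0.1189 0.1328]
(np.float64(0.5978373439975947), np.float64(0.1188156490592853), 0.132) [-4.8 -0.2  9.3] [0.5984 0.1189 0.1328]
(np.float64(0.5974704674372734), np.float64(0.11880363082736352), 0.1315) [-3.7 -1.2 12.8] [0.5984 0.1189 0.1328]
tq [-0.10321737  0.85734943  0.015676  ]
[0.59773076 0.11882988 0.13146447] [ 0.31466167 -0.29843613 -0.57840201]
zmax near 0.17731408393363748 508
13.7583
crank_hub [(array([ 0.571, -0.057,  0.023]), 0.96), (array([0.604, 0.104, 0.147]), 0.79)]
crank_grip [(array([ 0.574, -0.05 ,  0.025]), 0.92), (array([0.603, 0.103, 0.142]), 0.57)]
```

View pics/5.png

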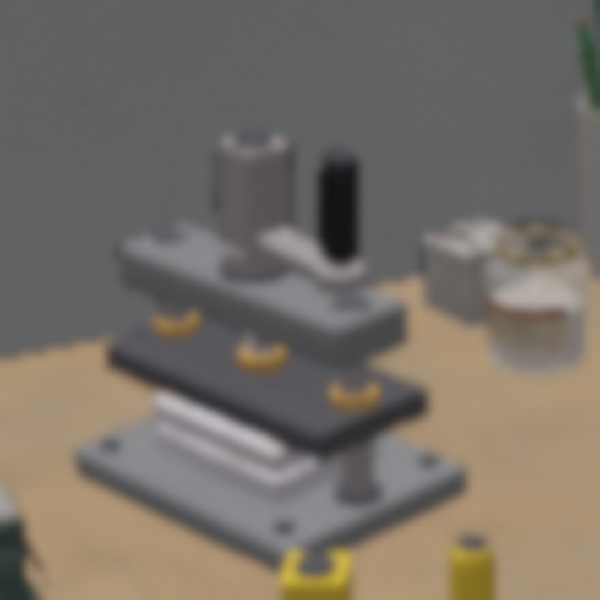

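Crank sits on the collar (hub base meets the collar, arm just above the crosshead), and the platen is still up. TCP height agrees with the seat, 0.1328 − 0.0148 = 0.118. Now gripping the sleeve and winding.

```bash
cat > wind.py <<'E'
from h import *
import json
R=rot(-75)
def rt(th):
    a=np.radians(th);return np.array([np.cos(a),np.sin(a)]),np.array([np.sin(a),-np.cos(a)])
def wind(st,end,step,stop,speed=.15,tmax=60,verbose=1):
    b=np.array(st['b']);c=np.array(st['c']);k=0
    while st['th']>end+1e-6 and manip.current_time()<tmax:
        th=st['th']=st['th']-step;r,t=rt(th);p=c+st['rad']*r
        manip.move_l((p[0],p[1],st['z']),R,speed)
        f=F(4)-b;fr,ft=f[:2]@r,-f[:2]@t;k+=1
        c=c+r*np.clip(fr*.25/13e3,-3e-4,3e-4);st['c']=c.tolist()
        if verbose and k%verbose==0 or ft>stop:print('%.0f ft %.1f fr %.1f fz %.1f t %.1f'%(th,ft,fr,f[2],manip.current_time()))
        if ft>stop or abs(fr)>20 or abs(f[2])>20:print('STOP');break
    json.dump(st,open('st.json','w'));return st
E
python3 - <<'E'
from wind import *
st=dict(th=-75.,c=[.5984,.1189],rad=.060,z=.136)
r,t=rt(-75);p=np.array(st['c'])+.06*r
manip.move_l((p[0],p[1],.26),R,.2);manip.move_l((p[0],p[1],st['z']),R,.15)
st['b']=F(6).tolist();print('b',st['b'])
manip.set_gripper(0.,40);print(manip.current_grip_width(),F(4)-st['b'],manip.current_ee_pos(),manip.current_time())
wind(st,-75-90,15,8)
print(st,manip.current_ee_pos())
E
```

```text
b [0.427699399459648, -0.5286633793193608, 0.15145643238909454]
0.19696976074844674 [-0.11532514 -0.98688127  2.40994673] [0.61428743 0.06089075 0.13658783] 15.65
-90 ft -1.2 fr 1.1 fz 3.9 t 15.9
-105 ft -1.4 fr 4.2 fz 7.0 t 16.2
-120 ft -0.7 fr 7.9 fz 9.8 t 16.4
-135 ft -1.6 fr 9.8 fz 13.3 t 16.7
-150 ft -1.8 fr 11.2 fz 17.6 t 16.9
-165 ft -1.5 fr 13.1 fz 19.7 t 17.2
{'th': -165.0, 'c': [0.5977396892459423, 0.1183642756248982], 'rad': 0.06, 'z': 0.136, 'b': [0.427699399459648, -0.5286633793193608, 0.15145643238909454]} [0.5397242  0.10336741 0.13726344]
```

Run:
```python
from wind import *
s,d=snap('side');t,_=snap('top')
cv2.imwrite('pics/6.png',np.hstack([cv2.resize(s[140:260,190:310],(400,400),interpolation=2),cv2.resize(t[190:300,150:260],(400,400),interpolation=2)])[:,:,::-1])
print(manip.current_force(),manip.current_ft_torque(),manip.current_grip_width())
```

```text
[-13.56580332  -2.37410649  20.59882347] [-0.32844667  1.27701496 -0.01032502] 0.19297845675284633
```

View pics/6.png

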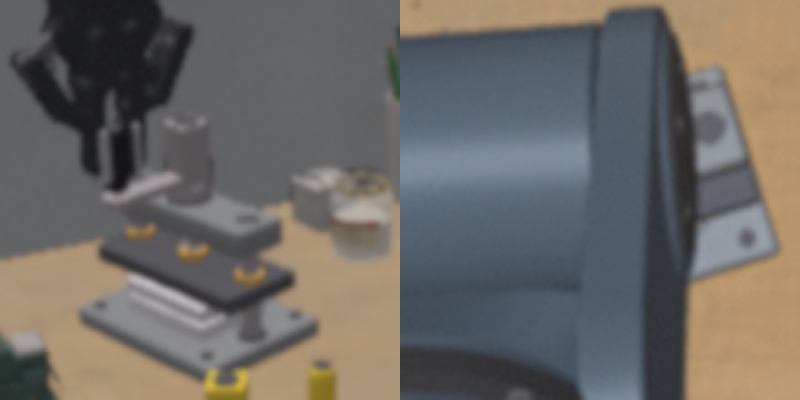

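Run:
```python
from wind import *
st=json.load(open('st.json'));r,t=rt(st['th']);b=np.array(st['b'])
c=np.array(st['c'])
for i in range(7):
    p=c+.06*r;manip.move_l((p[0],p[1],st['z']),R,.05);f=F(4)-b;e=np.array(manip.current_ee_pos())
    print(c.round(4),'cmd',p.round(4),round(st['z'],4),'act',e.round(4),'f',f.round(1),'fr %.1f ft %.1f'%(f[:2]@r,-f[:2]@t))
    if abs(f[:2]@r)<2.5:break
    c=c+r*4e-4*np.sign(f[:2]@r)
st['c']=c.tolist();json.dump(st,open('st.json','w'));print(manip.current_ft_torque(),manip.current_time())
```

```text
[0.5977 0.1184] cmd [0.5398 0.1028] 0.136 act [0.5398 0.1029 0.1373] f [-11.4  -1.3  19.3] fr 11.3 ft -1.7
[0.5974 0.1183] cmd [0.5394 0.1027] 0.136 act [0.5398 0.1029 0.1373] f [-9.4 -0.3 17.1] fr 9.1 ft -2.2
[0.597  0.1182] cmd [0.539  0.1026] 0.136 act [0.5397 0.1028 0.1373] f [-7.2 -0.1 16.6] fr 7.0 ft -1.7
[0.5966 0.1181] cmd [0.5386 0.1025] 0.136 act [0.5397 0.1028 0.1374] f [-5.7 -0.4 14.8] fr 5.6 ft -1.1
[0.5962 0.118 ] cmd [0.5382 0.1024] 0.136 act [0.5397 0.1027 0.1374] f [-3.6 -0.  14.2] fr 3.5 ft -0.9
[0.5958 0.1178] cmd [0.5379 0.1023] 0.136 act [0.5396 0.1026 0.1375] f [-2.   0.9 13. ] fr 1.7 ft -1.4
[-0.01418451 -0.44469711 -0.01918839] 18.8
```

Run:
```python
from wind import *
st=json.load(open('st.json'));r,t=rt(st['th'])
manip.set_gripper(.4)
c=np.array([.5972,.1184]);p=c+.06*r;st['z']=.137
manip.move_l((p[0],p[1],st['z']),R,.05);b=F(8);e=np.array(manip.current_ee_pos());print('free',b.round(2),p.round(4),e.round(4))
st['b']=b.tolist()
manip.set_gripper(0.,30);
for i in range(5):
    f=F(4)-b;e=np.array(manip.current_ee_pos());fr=f[:2]@r
    print(c.round(4),'act',e.round(4),'f',f.round(1),'fr %.1f'%fr)
    if abs(fr)<1.5:break
    c=c+r*4e-4*np.sign(fr);p=c+.06*r;manip.move_l((p[0],p[1],st['z']),R,.05)
st['c']=c.tolist();json.dump(st,open('st.json','w'));print(manip.current_ft_torque(),manip.current_grip_width(),manip.current_time())
```

```text
free [-0.6   0.88 -0.23] [0.5392 0.1029] [0.5393 0.1029 0.137 ]
[0.5972 0.1184] act [0.5394 0.1029 0.1374] f [-0.5 -0.6  4.8] fr 0.7
[-0.0024715   0.00075429  0.00284979] 0.2013130766906465 19.6417
```

```bash
sed -i "s/\*.25\/13e3,-3e-4,3e-4/*.6\/13e3,-4e-4,4e-4/; s/^        if verbose/        st['z']+=float(np.clip(f[2]*.3\/13e3,-2e-4,2e-4))\n        if verbose/" wind.py
python3 - <<'E'
from wind import *
st=json.load(open('st.json'));st['z']=.1374
wind(st,-285,15,8);print(st['c'],st['z'],np.round(manip.current_ee_pos(),4))
E
```

```text
-180 ft -0.1 fr 3.7 fz 6.1 t 19.9
-195 ft 0.1 fr 2.7 fz 7.8 t 20.2
-210 ft 0.2 fr 5.7 fz 7.3 t 20.4
-225 ft -0.5 fr 4.7 fz 6.7 t 20.7
-240 ft -1.7 fr 5.2 fz 6.0 t 20.9
-255 ft -0.8 fr 5.6 fz 5.8 t 21.2
-270 ft -1.5 fr 5.1 fz 5.0 t 21.4
-285 ft -1.2 fr 5.1 fz 5.6 t 21.7
[0.5964018026116493, 0.11963464350229575] 0.13856004495371732 [0.6128 0.1776 0.1388]
```

Run:
```python
from wind import *
st=json.load(open('st.json'));st['rad']=.0608
wind(st,-495,15,8,verbose=2);print(st['c'],st['z'],np.round(manip.current_ee_pos(),4))
s,d=snap('side');t,_=snap('top')
cv2.imwrite('pics/7.png',np.hstack([cv2.resize(s[140:260,190:310],(600,600),interpolation=2)])[:,:,::-1])
```

```text
-315 ft -1.9 fr 1.2 fz 3.7 t 22.2
-345 ft -1.9 fr 3.4 fz 2.6 t 22.7
-375 ft -0.5 fr 2.5 fz 1.2 t 23.3
-405 ft -0.5 fr -0.3 fz -2.3 t 23.8
-435 ft 0.6 fr -1.5 fz -2.5 t 24.3
-465 ft 1.0 fr -1.9 fz -4.0 t 24.8
-495 ft 1.8 fr -2.0 fz -2.8 t 25.3
[0.5971126009759192, 0.12029536478799865] 0.13842694066071362 [0.5545 0.0773 0.1387]
```

View pics/7.png

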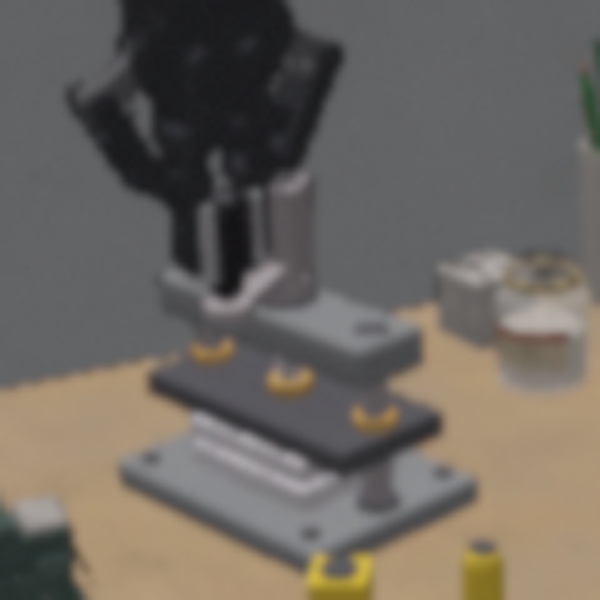

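The hub is still down on the collar after 420° and the frame-to-platen gap has narrowed. Continuing.

Run:
```python
from wind import *
st=json.load(open('st.json'))
wind(st,-645,15,6,verbose=3)
if st['th']<=-644: wind(st,-900,5,6,verbose=3,tmax=50)
print(st['c'],st['z'],np.round(manip.current_ee_pos(),4))
```

```text
-540 ft 0.9 fr -4.1 fz -0.3 t 26.2
-585 ft 1.4 fr -4.1 fz 1.2 t 27.0
-630 ft -0.7 fr -3.9 fz 2.3 t 27.8
-660 ft -0.5 fr -4.9 fz 2.2 t 28.8
-675 ft -0.2 fr -2.4 fz 0.7 t 29.5
-690 ft -0.7 fr -2.5 fz 0.4 t 30.3
-705 ft -1.3 fr -2.4 fz 0.4 t 31.0
-720 ft -0.4 fr -3.4 fz -1.1 t 31.8
-735 ft -0.6 fr -3.4 fz -0.7 t 32.5
-750 ft -0.7 fr -3.7 fz -1.4 t 33.3
-765 ft -0.2 fr -4.0 fz -2.4 t 34.0
-780 ft 0.2 fr -3.2 fz -1.8 t 34.8
-795 ft 0.6 fr -4.0 fz -2.2 t 35.5
-810 ft 6.6 fr -4.6 fz -4.9 t 36.3
STOP
[0.5948568231045085, 0.1205861078616554] 0.13795952642152637 [0.5968 0.0598 0.1388]
```

Run:
```python
from wind import *
st=json.load(open('st.json'))
wind(st,-840,1.5,9.8,verbose=1)
manip.dwell(.3);f=F(10)-st['b'];r,t=rt(st['th']);print('hold',f,-f[:2]@t,np.round(manip.current_ee_pos(),4))
```

```text
-812 ft 8.1 fr -3.6 fz -4.1 t 36.5
-813 ft 9.5 fr -2.9 fz -4.6 t 36.8
-814 ft 11.3 fr -3.3 fz -3.6 t 37.0
STOP
hold [10.96222334  2.37187851 -3.93007374] 10.742335021768582 [0.5931 0.06   0.1389]
```

Tight at about 10.7 N. Releasing and checking.

Run:
```python
from wind import *
manip.set_gripper(.35);p=np.array(manip.current_ee_pos());print(F(4))
manip.move_l((p[0],p[1],.25),R,.2);manip.move_ptp((.45,-.15,.3),R)
manip.dwell(.3)
s,d=snap('side');t,dt=snap('top');print(manip.current_time())
W=world('top',dt);m=(W[...,2]>.155)&(abs(W[...,0]-.598)<.025)&(abs(W[...,1]-.119)<.025)&(dt>0)
print('hub top',W[m].mean(0),m.sum())
m=(W[...,2]>.165)&(np.hypot(W[...,0]-.598,W[...,1]-.119)>.045)&(np.hypot(W[...,0]-.598,W[...,1]-.119)<.08)&(dt>0);print('grip',W[m].mean(0) if m.any() else None)
cv2.imwrite('pics/8.png',np.hstack([cv2.resize(s[150:300,190:340],(400,400),interpolation=2),cv2.resize(t[130:300,130:300],(400,400),interpolation=2)])[:,:,::-1])
```

```text
[ 5.39371928  1.81035894 -3.21708679]
39.7083
hub top [0.59877688 0.11795718 0.16576506] 227
grip [0.60952331 0.05887759 0.17400517]
```

View pics/8.png

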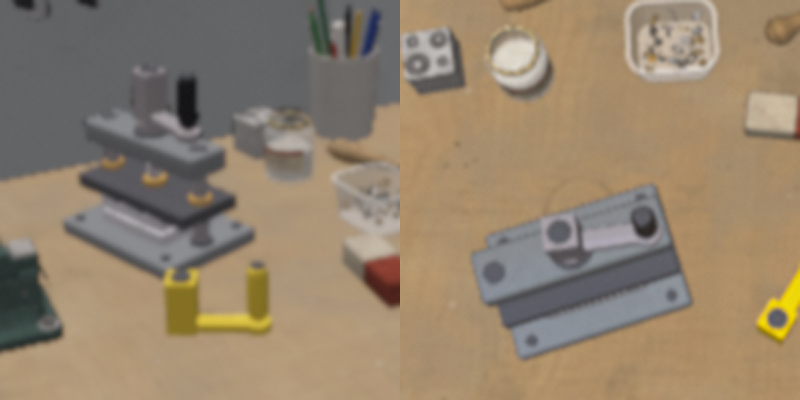

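Run:
```python
from h import *
print(F(4),manip.current_time());manip.sign_off()
```

```text
[ 0.39868266 -0.3377295  -0.16324649] 39.7083
the job is handed in; nothing more can be done
```

I fitted the steel crank onto the spindle's square, wound it about 2 turns clockwise by its grip until it came up tight, then released it and handed the job in. The robot clock read about 40 s of the 72 s allowed. No verdict was reported.

**Seating:** I lowered the crank by feel at yaw −75°. The hub's underside came to 0.118 m, the collar height, with the press still open in the picture.

**Winding:** The platen met the frame after about 730°, which works out to a starting gap of about 5.1 mm, inside the 4.2–5.5 mm given. After that the grip force rose at about the stated spring rate, and I stopped at 10.7 N.

**Last checks:**
- The final pictures show the crank upright on the spindle, and the hub top height fits a seated crank allowing for the camera's offset of about 1.5 mm.
- The platen is down. In the final pictures the jar and tub look where they were; the rouge bar is only partly in view and the pliers are out of frame, but I worked nowhere near any of these.
- The arm is clear of everything.

**What disagreed:**
- **Early radial and upward forces:** My first estimate of the crank's centre was about 1 mm off, which built up roughly 13 N sideways and 20 N upward at the grip. I released, regripped and corrected it.
- **Running friction:** The stated 2 N at the grip did not show clearly above the sensor's drift.
- **Spring-back:** On release the crank turned back about 15°, more than half of which I put down to the springs. At 2.5 mm per turn that is at most 0.1 mm of gap, inside the 0.2 mm limit. I did not measure the closed gap directly.

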